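# Run the syringe pump's pusher block back to its end stop

## Task

The syringe pump has to be made ready for its next syringe: with the fingertips, press the red release button on top of the black pusher block and, keeping it held down, push the block along its rods all the way back against the end stop at the control housing. Then let go so that the button pops up and locks the block there. Use light fingertip force only, do not pinch the block or force it, and leave the syringe, bottle, flask and cork ring on the bench where they are.

Things in the scene. Friction and masses are not known exactly. Their poses are not given: they have to be found in the camera images.
- pump: Heavy benchtop syringe pump, fixed; white chassis 150 (x) by 385 mm (y). Origin on the bench at mid-rods, z up; +y runs along the rods to the white control housing (blue panel; y 96 to 185, x +-75, 107 mm high). Grey syringe saddle and black clamp at y -190 to -116, up to 100 mm high. Two steel rods (x +-36) and a brass screw (x 0), axes 60 mm up, carry the black pusher block.
- end_stop (a point): Fixed point on the pump between the two black rubber stop collars (22 mm in diameter, one on each rod) at the control housing; x 0, y 90, z 60 mm in the pump's frame, its axes the pump's. The block's flat rear face meets the collars here when it is fully back.
- shoulder (a point): Mid-point, on the moving block, of the front face of its shoulder, 10 mm above the deck. Block: 104 (x) by 66 mm (y), underside 36, flat deck 86 mm above the bench. The shoulder, along the block's rear (+y) edge, is 104 mm wide, 19 mm thick and 20 mm high (top at 106 mm): a finger on the button can push against its front face towards +y. The block's rear face is 19 mm behind this point.
- pusher (a joint): Position of the pusher block along the rods in m, growing along the pump's +y: 0 at the syringe end, 0.129 against the end stop. Starts between 0.002 and 0.05. With the button up a half-nut sits in the lead screw's thread (6 mm pitch) and locks the block but for 1 to 2 mm of give; let go between threads, it clicks into the nearest. With the button down the block slides with about 2 N.
- release (a joint): How far the red button is pressed, in m: 0 up (half-nut engaged, block locked), 0.006 fully down (hard stop). The nut is clear of the screw only beyond 0.0041, so keep it well down. Sprung: 2.5 N starts it moving, about 4.2 N holds it just clear, 5 N fully down. It springs back up by itself; at the end stop it comes fully up, the nut in the last thread.
- release_top (a point): Centre of the top face of the round red button, 31 mm in diameter; moves with button and block, axes the pump's. Up, it is 96 mm above the bench, 10 above the deck, 10 below the shoulder's top; pressed, still 4 above the deck. In the pump's frame x = 0, y = pusher value minus 84 mm. The shoulder's front face is 26 mm from it towards +y, the block's front edge 21 mm towards -y.
- syringe: Loose 20 ml plastic syringe lying on the bench, about 145 mm long (its x axis, thumb rest at +x), barrel 22 mm in diameter, flange 36 mm wide. Origin on the bench under it. Leave alone.
- bottle: Loose amber glass bottle with a blue cap, 62 mm in diameter, 130 mm high, standing. Origin at the centre of its underside. Leave alone.
- flask: Loose conical glass flask, 68 mm in diameter at the foot, 106 mm high, standing. Origin at the centre of its underside. Leave alone.
- cork_ring: Loose cork flask ring lying flat, 84 mm outer diameter, 28 mm high. Origin at the centre of its underside. Leave alone.

How it is judged (in metres and radians):
On the way, in this order (a step that is already met when the one before it is completed fails the run):
1. the release button is held down with the block still away from its end stop (value of joint release above 0.0036 m and value of joint pusher below 0.115 m), for 0.15 s.
2. the block reaches its end stop with the button still held down (value of joint release above 0.002 m and value of joint pusher above 0.126 m), for 0.05 s.
At the end, for the whole second after the job is handed in: The pusher block rests within 3 mm of its end stop, the release button is fully up (less than 0.8 mm pressed) so that the block is locked, and the syringe, bottle, flask and cork ring are within 15 mm of where they stood, bottle and flask upright (value of joint pusher above 0.126 m and value of joint release below 0.0008 m and velocity of joint pusher between -0.003 and 0.003 m/s and distance of each of syringe, bottle, flask, cork_ring from where it was at the start of the episode below 0.015 m and angle between each of bottle, flask's own z axis and vertical below 0.1 rad); the robot touches nothing.
It fails at once if the pump or its block is pressed or pushed with more than 40 N (contact force between the fingers and pump above 40 N).
It fails at once if the fingers straddle the pusher block to pinch it instead of pressing and pushing from above (z of the grasp point in the frame of release_top between -0.06 and 0 m and x of the grasp point in the frame of release_top between -0.05 and 0.05 m and y of the grasp point in the frame of release_top between -0.02 and 0.045 m).
It fails at once if a bystander is knocked, carried or lifted (distance of any of syringe, bottle, flask, cork_ring from where it was at the start of the episode above 0.025 m).
It also fails if it takes over 38 s, if anything falls off the work surface, if the arm or the gripper's body presses on something with over 40 N, if the wrist force passes 120 N, or if a joint passes its speed limit or range.

## Robot

A 6-joint arm with a two-finger parallel gripper is mounted at the origin on the work surface. World frame = base frame: x ahead of the robot, y to its left, z up, the work surface at z = 0. Lengths are in m, angles in degrees, forces in N, time in s.
With the tool pointing down it reaches from about 0.375 to 0.9 m from the base axis. Payload 3.1 kg.
Tool frame: the origin (TCP) lies on the centre line of the jaws, within the pads' length; the fingertips stand 25 mm ahead of it and the grasp point (between the pads) lies 6 mm ahead of it; z points along the fingers, y is the line along which they close (so a half turn about z gives the same grasp; the last joint's range is limited). The gripper opens to 87 mm and grips with 3 to 60 N. Pads are 19 mm wide; open, the fingers measure 117 mm over their backs; the gripper's body (75 mm by 190 mm) begins 51 mm behind the grasp point.
Start: joints at [65.69, 30.224, 82.088, -0, 67.689, -10.227], TCP at [0.152, 0.606, 0.248] pointing down, gripper open.
Joint ranges: [-176.69, 176.69], [-43.24, 126.21], [12.49, 139.97], [-82, 262], [0, 151.66], [-163.58, 163.58]. Speed limits (degrees/s): [159.86, 159.86, 180, 180, 180, 180].

## Interface

Orientations are given as a 3x3 rotation matrix whose columns are the frame's x, y, z axes.
In Python, from rig import * gives the robot as it stands.
- The arm moves only by the tool step_arm, never from a script. Its argument "steps" is a list of rows, each a list of 7 numbers: the shift along the tool's x, y, z normalised to -1 to 1, where 1 is 0.3 m, then the turn, a rotation vector about the tool's x, y, z normalised to -1 to 1, where 1 is 45 degrees, then the gripper's target within -1 to 1 (shut at 1, half-way at 0, fully open at -1). A call has 1 to 8 rows; each row is the pose to reach, as a shift and turn from the pose commanded when the call began, along the tool's axes at that moment; what a row does not reach only later rows make up. A row lasts 1/12 s, in which the tool goes at most 41.7 mm and 7.16 degrees, less where a joint would pass 70% of its speed; a pose out of reach is approached as far as the arm can. A call with a number of a shift or a turn outside -1 to 1 is refused whole. A call with a gripper value outside its range is refused whole. The fingers move at their own pace and stop on an object; the grip force is fixed at half the most. Time passes only in rows, so rows that repeat a pose let the fingers close. It gives the time, the measured TCP pose, the force, the opening and the grip force at its end, in the units of the state.
- read_state(): the state, without advancing time (a new reading comes with each control period).
- capture(name): name is "scene" or "side" or "wrist"; returns a dict with "image" (384x512x3 uint8, red, green, blue), "vertical_fov" (degrees; the focal length in pixels is half the picture's height over the tangent of half this angle, whatever the lens; pixels are square), "cx", "cy" (the principal point, pixels), "world_from_camera" (4x4, takes a point from camera to world coordinates); the wrist camera has in their place "T_tool_cam" (4x4, takes a point from camera to tool coordinates, whose origin is the TCP and whose axes are the flange's). Camera axes: x right, y down, z forward; pixel columns grow to the right and rows downward; lengths in m; the calibration is good to about 2 mm. A picture is of the moment at which its call begins: read the wrist's pose just before it. There is no depth.
- hand_in(): hands the job in; it is judged then, once.
The state is a dict: "time_s": time; "joint_positions": joint angles; "qvel": joint speeds; "tau": joint torques, N m; "position": TCP position; "tcp_rot": TCP orientation; "force": force on the tool from outside, world axes, zero at the start; "moment": the same for the moment, N m; "opening": opening from 0.0 (shut) to 1.0 (fully open); "grasp_force": force on a finger pad.
Only numpy, scipy, OpenCV 4.12 (cv2) and the standard library are available. Lean on these libraries where they do the work, as an engineer would, in place of code of your own. Each camera call takes 0.05 s, during which the arm holds its last target. There are 200 camera calls.

## Working session

There is one attempt and no reset: what is moved stays moved. The work goes in short steps, Python scripts to look and compute and a tool call to move; the robot and the scene stay as the last step left them, time stands still between calls to the robot, and variables do not carry over. Pictures are saved under pics/ and viewed, at most 10 in all, crops included, and the job is handed in when it is done.

Besides the shell and the picture viewer there is one more tool, called as name(argument=value, ...) on one line, values as JSON. step_arm: Moves the arm, as the interface text tells. Scaled input: -1 to 1 covers 0.3 m each way for a shift and 45 degrees each way for a turn. Its arguments: {"type":"object","properties":{"steps":{"type":"array"}},"required":["steps"]}

```bash
mkdir -p pics; python3 - <<'E'
from rig import *
import cv2,numpy as np,pickle
s=read_state();print(s)
d={n:capture(n) for n in("scene","side","wrist")}
pickle.dump((s,d),open("c0.pkl","wb"))
for n in d: cv2.imwrite(f"pics/{n}0.png",d[n]["image"][:,:,::-1])
c=np.hstack([d["scene"]["image"],d["side"]["image"]])
for n in("scene","side"): print(n,d[n]["world_from_camera"].round(3),d[n]["vertical_fov"],d[n]["cx"],d[n]["cy"])
print(d["wrist"]["T_tool_cam"])
E
```

```text
{'time_s': 0.0, 'joint_positions': array([ 6.56912080e+01,  3.02787731e+01,  8.21555486e+01,  4.53664967e-04,
        6.76873585e+01, -1.02276559e+01]), 'qvel': array([-0.01088338, -0.03798899,  0.06579195, -0.00820116, -0.0911234 ,
        0.10277811]), 'tau': array([-1.53565197e-04, -4.40039957e+01, -1.76593208e+01,  6.35053706e-02,
        5.84863883e-02, -1.66992845e-04]), 'position': array([0.15175577, 0.60561309, 0.24657828]), 'tcp_rot': array([[-9.69951267e-01,  2.43297684e-01, -8.80913637e-04],
       [ 2.43298976e-01,  9.69949418e-01, -1.93241518e-03],
       [ 3.84289532e-04, -2.08867393e-03, -9.99997745e-01]]), 'force': array([-0.26622791, -0.38444671,  0.227561  ]), 'moment': array([-0.03518414, -0.00573542, -0.01060268]), 'grasp_force': 0.0, 'opening': 0.9996371987220662}
scene [[ 0.017  0.598 -0.802  1.204]
 [ 1.    -0.028 -0.     0.031]
 [-0.023 -0.801 -0.598  0.561]
 [ 0.     0.     0.     1.   ]] 56.22075557590476 258.6731983090043 189.70103642046615
side [[ 0.935 -0.263  0.239  0.351]
 [-0.356 -0.691  0.63  -0.564]
 [-0.001 -0.674 -0.739  0.83 ]
 [ 0.     0.     0.     1.   ]] 43.36498980094768 247.97026836151744 190.15444222729082
[[-4.53223552e-04 -9.58819656e-01 -2.84015248e-01  7.86221458e-02]
 [ 9.99999878e-01 -4.90842685e-04  6.12858582e-05 -2.05662290e-04]
 [-1.98168892e-04 -2.84015186e-01  9.58819761e-01 -1.36292221e-01]
 [ 0.00000000e+00  0.00000000e+00  0.00000000e+00  1.00000000e+00]]
```

View pics/scene0.png

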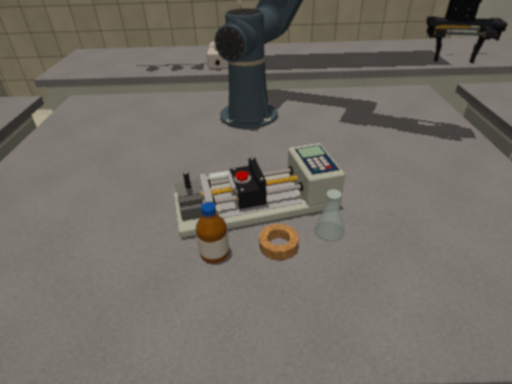

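View pics/side0.png

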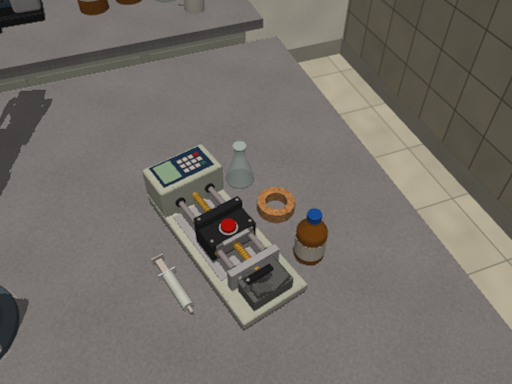

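The scene picture shows the pump with its housing to the right (world +y), the bottle at (212,235), ring at (279,241) and flask at (331,215). In the side picture the red button is at about (229,227) and the syringe at (173,283). I'll enlarge both for accurate readings.

```bash
python3 - <<'E'
import cv2,numpy as np,pickle
s,d=pickle.load(open("c0.pkl","rb"))
def crop(im,x,y,w,h,k):
    c=cv2.resize(im[y:y+h,x:x+w,::-1],None,fx=k,fy=k,interpolation=cv2.INTER_CUBIC)
    for i in range(0,w,20): cv2.putText(c,str(x+i),(i*k,8),0,.3,(0,255,255)); cv2.line(c,(i*k,10),(i*k,14),(0,255,255))
    for i in range(20,h,20): cv2.putText(c,str(y+i),(0,i*k+3),0,.3,(0,255,255)); cv2.line(c,(22,i*k),(26,i*k),(0,255,255))
    return c
cv2.imwrite("pics/sc.png",crop(d["scene"]["image"],160,135,200,140,4))
cv2.imwrite("pics/si.png",crop(d["side"]["image"],135,130,200,150+40,3)) 
# red centroids
for n in("scene","side"):
    im=d[n]["image"].astype(int); m=(im[...,0]>120)&(im[...,1]<60)&(im[...,2]<60)
    k,l,st,c=cv2.connectedComponentsWithStats(m.astype(np.uint8))
    print(n,[(st[i],c[i]) for i in range(1,k) if st[i,4]>15])
E
```

```text
scene [(array([236, 171,  13,   9,  85], dtype=int32), array([241.65882353, 175.07058824]))]
side [(array([221, 219,  15,  12, 146], dtype=int32), array([227.82876712, 224.47260274]))]
```

View pics/sc.png

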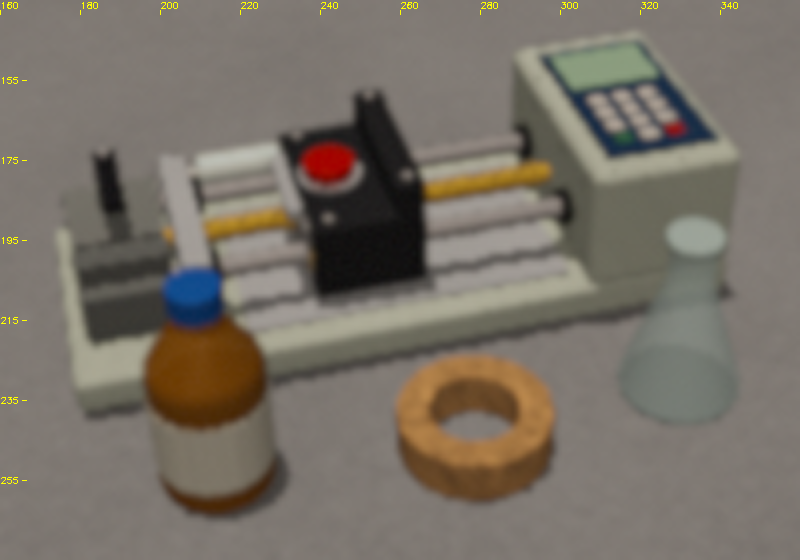

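View pics/si.png

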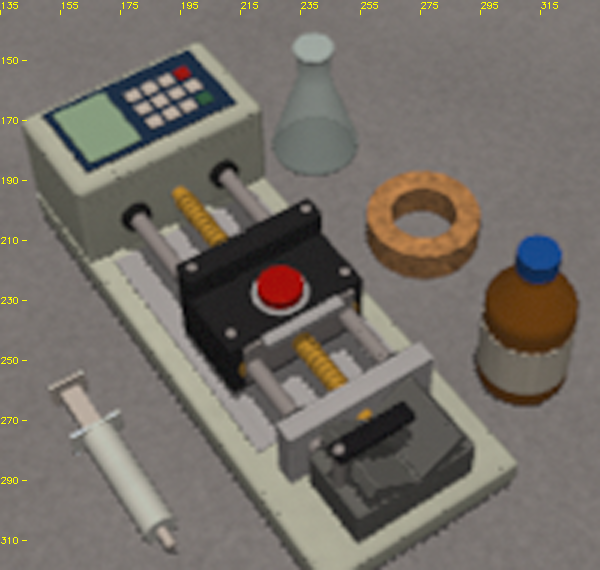

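The crops show the housing's top corners, the rubber collars and the red button clearly in both views. I'll fit the pump pose (x, y, yaw) and the pusher value to those points.

```bash
cat > h.py <<'E'
import numpy as np,pickle
from scipy.optimize import least_squares
s,d=pickle.load(open("c0.pkl","rb"))
def proj(n,P):
    c=d[n];T=np.linalg.inv(c["world_from_camera"]);p=np.asarray(P)@T[:3,:3].T+T[:3,3]
    f=192/np.tan(np.radians(c["vertical_fov"]/2))
    return p[:,:2]/p[:,2:]*f+[c["cx"],c["cy"]]
def ray(n,uv,z):
    c=d[n];f=192/np.tan(np.radians(c["vertical_fov"]/2));W=c["world_from_camera"]
    v=W[:3,:3]@[(uv[0]-c["cx"])/f,(uv[1]-c["cy"])/f,1];return W[:3,3]+v*(z-W[2,3])/v[2]
E
python3 - <<'E'
from h import *
S=lambda X,Y:(160+X/4,135+Y/4); D=lambda X,Y:(135+X/3,130+Y/3)
print("button rays",ray("scene",S(329,160),.096),ray("side",D(280,284),.096))
obs={"scene":[((75,96,107),S(607,183)),((75,185,107),S(738,160)),((-75,96,107),S(515,50)),((-75,185,107),S(640,33)),((36,90,60),S(563,207)),((-36,90,60),S(520,140)),('b',S(329,160))],
"side":[((-75,96,107),D(80,192)),((75,96,107),D(263,110)),((75,185,107),D(200,45)),((-75,185,107),D(25,125)),((-36,90,60),D(135,219)),((36,90,60),D(223,175)),('b',D(280,284))]}
def w(p,P):
    c,s_=np.cos(p[2]),np.sin(p[2]);P=np.array([(0,(p[3]-.084)*1e3,96) if q=='b' else q for q in P],float)/1e3
    return P@np.array([[c,-s_,0],[s_,c,0],[0,0,1]]).T+[p[0],p[1],0]
def r(p): return np.concatenate([(proj(n,w(p,[o[0] for o in L]))-[o[1] for o in L]).ravel() for n,L in obs.items()])
f=least_squares(r,[.55,.05,0,.03],loss="soft_l1",x_scale=.01)
p=f.x;print(p,np.degrees(p[2]));print(r(p).reshape(-1,2).round(1))
print("button",w(p,['b'])," at end",w([*p[:3],.129],['b']))
print("flask",ray("scene",S(680,395),0),"side",ray("side",D(315,155),0),"bottle",ray("side",D(525,385),0),"ring",ray("side",D(423,232),0))
E
```

```text
button rays [ 0.52303233 -0.00563076  0.096     ] [ 0.52156605 -0.00921703  0.096     ]
[0.51308157 0.02992322 0.23927096 0.04574262] 13.709215976266927
[[-3.  -1.4]
 [ 1.8 -2.2]
 [-1.6 -1.1]
 [ 0.3 -2. ]
 [-1.7  0.2]
 [-0.7  0.6]
 [-0.7 -0.2]
 [-1.2 -0.1]
 [ 0.7 -2.5]
 [ 0.2 -3.9]
 [-2.5 -3.6]
 [ 1.3 -0.3]
 [ 1.2  0.1]
 [-0.1 -0.8]]
button [[ 0.52214835 -0.00724424  0.096     ]]  at end [[0.50241682 0.07364122 0.096     ]]
flask [0.62397985 0.18697742 0.        ] side [0.61218428 0.17543805 0.        ] bottle [ 0.67192962 -0.07973075  0.        ] ring [ 6.60492302e-01  7.19649680e-02 -1.11022302e-16]
```

step_arm(steps=[[-0.85, -0.84, 0, 0, 0, -0.62, 1], [-0.85, -0.84, 0, 0, 0, -0.62, 1], [-0.85, -0.84, 0, 0, 0, -0.62, 1], [-0.85, -0.84, 0, 0, 0, -0.62, 1], [-0.85, -0.84, 0, 0, 0, -0.62, 1], [-0.85, -0.84, 0, 0, 0, -0.62, 1], [-0.85, -0.84, 0, 0, 0, -0.62, 1], [-0.85, -0.84, 0, 0, 0, -0.62, 1]])

```text
time_s: 0.82
position: [0.3223, 0.3247, 0.2475]
tcp_rot: [[-0.971, -0.239, -0.0], [-0.239, 0.971, -0.0], [0.0, -0.0, -1.0]]
force: [0.1, 0.3, 0.2]
opening: 0.478
grasp_force: 0.0
```

step_arm(steps=[[-0.33, -1, 0, 0, 0, 0, 1], [-0.33, -1, 0, 0, 0, 0, 1], [-0.33, -1, 0, 0, 0, 0, 1], [-0.33, -1, 0, 0, 0, 0, 1], [-0.33, -1, 0, 0, 0, 0, 1], [-0.33, -1, 0, 0, 0, 0, 1], [-0.33, -1, 0, 0, 0, 0, 1], [-0.33, -1, 0, 0, 0, 0, 1]])

```text
time_s: 1.48
position: [0.4922, 0.0551, 0.2477]
tcp_rot: [[-0.972, -0.236, 0.002], [-0.236, 0.972, -0.001], [-0.002, -0.002, -1.0]]
force: [0.5, 0.3, -0.2]
opening: 0.009
grasp_force: 0.0
```

```bash
python3 - <<'E'
from rig import *
import cv2,pickle
s=read_state();c=capture("wrist");print(s["position"],s["tcp_rot"].round(3),s["force"],s["opening"],s["time_s"],c["vertical_fov"],c["cx"],c["cy"])
pickle.dump((s,c),open("w1.pkl","wb"))
cv2.imwrite("pics/w1.png",cv2.resize(c["image"][:,:,::-1],(768,576)))
E
```

```text
[0.49220131 0.05506608 0.24767435] [[-0.972 -0.236  0.002]
 [-0.236  0.972 -0.001]
 [-0.002 -0.002 -1.   ]] [ 0.45584445  0.29085187 -0.18510745] 0.009019761222054987 1.4833 62.767964143731774 253.99893481281947 190.71313163318734
```

View pics/w1.png

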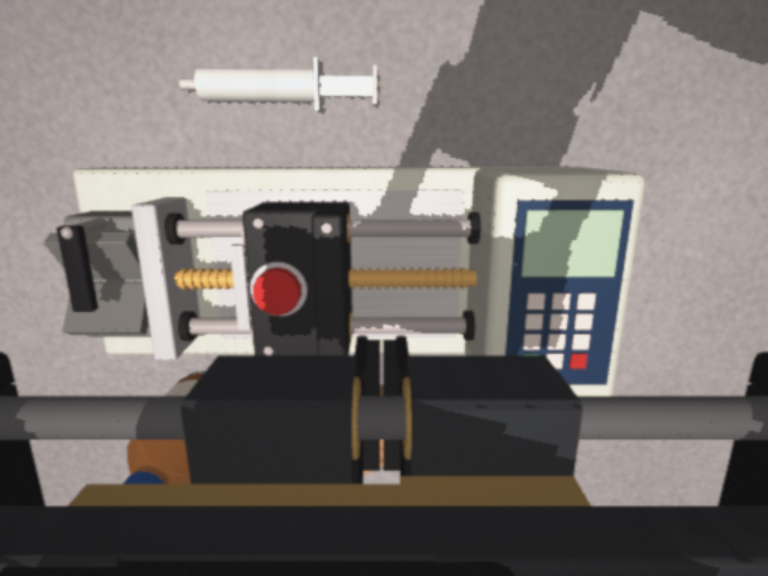

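The wrist picture shows the rods running exactly level along tool y (upper (180,229)-(470,228), lower (190,326)-(468,325)), so the tool is aligned with them. The button is at about (276,290) in the 1.5x view, and the closed fingertips are about 19 mm wide. Locating the button from this view next.

```bash
python3 - <<'E'
import numpy as np,pickle
s,c=pickle.load(open("w1.pkl","rb"));f=192/np.tan(np.radians(c["vertical_fov"]/2))
R=s["tcp_rot"];T=c["T_tool_cam"]
def at(u,v,z):
    q=R@T[:3,:3]@np.array([(u/1.5-c["cx"])/f,(v/1.5-c["cy"])/f,1]);o=R@T[:3,3]+s["position"];return o+q*(z-o[2])/q[2]
def px(p):
    q=T[:3,:3].T@(R.T@(np.array(p)-s["position"])-T[:3,3]);return (q[:2]/q[2]*f+[c["cx"],c["cy"]])*1.5
b=at(277,290,.096);print("button",b)
yaw=np.arctan2(-R[0,1],R[1,1]);print("yaw",np.degrees(yaw))
for n,a in (("rodL",((180,229),(470,228))),("rodR",((190,326),(468,325))),("screw",((180,279),(470,278)))):
    p,q=[at(*k,.06) for k in a];print(n,p.round(4),q.round(4),np.degrees(np.arctan2(-(q-p)[0],(q-p)[1])))
print("tip px",px(s["position"]+R@[0,0,.025]))
m=np.array([s["position"]])-0
for t in(b,[.5221,-.0072,.096]):
    print("tool offset",R.T@(np.array(t)-s["position"]))
E
```

```text
button [ 0.51726269 -0.00731678  0.096     ]
yaw 13.663833271495292
rodL [ 0.5023 -0.0857  0.06  ] [0.4543 0.1088 0.06  ] 13.85418475901854
rodR [ 0.5724 -0.0702  0.06  ] [0.5234 0.1281 0.06  ] 13.898497221316353
screw [ 0.5383 -0.0815  0.06  ] [0.4887 0.1192 0.06  ] 13.8717842966807
tip px [380.7449627  364.98901306]
tool offset [-0.00930077 -0.0662564   0.15181695]
tool offset [-0.01402875 -0.06728562  0.15182867]
```

step_arm(steps=[[-0.04, -0.21, 0, 0, 0, 0, 1], [-0.04, -0.21, 0, 0, 0, 0, 1], [-0.04, -0.21, 0.1, 0, 0, 0, 1], [-0.04, -0.21, 0.2, 0, 0, 0, 1], [-0.04, -0.21, 0.3, 0, 0, 0, 1], [-0.04, -0.21, 0.37, 0, 0, 0, 1], [-0.04, -0.21, 0.37, 0, 0, 0, 1], [-0.04, -0.21, 0.37, 0, 0, 0, 1]])

```text
time_s: 2.2
position: [0.5155, 0.0009, 0.1357]
tcp_rot: [[-0.971, -0.239, -0.003], [-0.239, 0.971, 0.001], [0.003, 0.001, -1.0]]
force: [-0.2, 0.8, -0.2]
opening: 0.012
grasp_force: 0.0
```

```bash
python3 - <<'E'
from rig import *
import cv2,pickle,numpy as np
s=read_state();print(s["position"],s["force"])
a=capture("scene")["image"];b=capture("side")["image"]
r=lambda im,x,y:cv2.resize(im[y:y+100,x:x+100,::-1],(400,400),interpolation=cv2.INTER_CUBIC)
cv2.imwrite("pics/p1.png",np.hstack([r(a,190,120),r(b,175,160)]))
E
```

```text
[0.51548971 0.000851   0.13571715] [-0.23109122  0.84496781 -0.20905385]
```

View pics/p1.png

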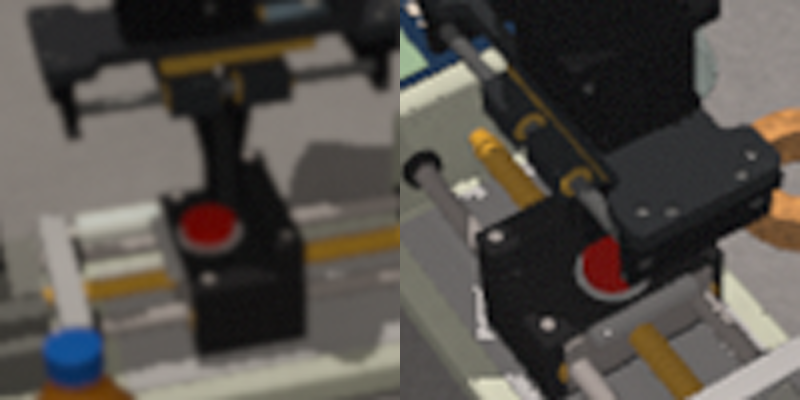

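The tips hang about 14 mm above the button and slightly on the shoulder side of its centre (scene crop: tips (222,200), button (209,228)), clear of the shoulder. I'll shift a little and press gently.

step_arm(steps=[[-0.006, -0.01, 0.02, 0, 0, 0, 1], [-0.006, -0.01, 0.035, 0, 0, 0, 1], [-0.006, -0.01, 0.043, 0, 0, 0, 1], [-0.006, -0.01, 0.05, 0, 0, 0, 1], [-0.006, -0.01, 0.055, 0, 0, 0, 1], [-0.006, -0.01, 0.06, 0, 0, 0, 1], [-0.006, -0.01, 0.063, 0, 0, 0, 1], [-0.006, -0.01, 0.063, 0, 0, 0, 1]])

```text
time_s: 2.97
position: [0.5189, -0.002, 0.1178]
tcp_rot: [[-0.971, -0.239, 0.0], [-0.239, 0.971, -0.0], [-0.0, -0.0, -1.0]]
force: [-0.8, -0.7, 4.4]
opening: 0.009
grasp_force: 1.9
```

step_arm(steps=[[0, 0, 0.005, 0, 0, 0, 1], [0, 0, 0.009, 0, 0, 0, 1], [0, 0, 0.012, 0, 0, 0, 1], [0, 0, 0.012, 0, 0, 0, 1], [0, 0, 0.012, 0, 0, 0, 1]])

```text
time_s: 3.38
position: [0.519, -0.0021, 0.1153]
tcp_rot: [[-0.971, -0.239, 0.001], [-0.239, 0.971, -0.0], [-0.001, -0.001, -1.0]]
force: [-2.1, -0.6, 12.3]
opening: 0.007
grasp_force: 6.4
```

step_arm(steps=[[0, 0.007, 0, 0, 0, 0, 1], [0, 0.02, 0, 0, 0, 0, 1], [0, 0.033, 0, 0, 0, 0, 1], [0, 0.046, 0, 0, 0, 0, 1], [0, 0.06, 0, 0, 0, 0, 1], [0, 0.073, 0, 0, 0, 0, 1], [0, 0.086, 0, 0, 0, 0, 1], [0, 0.1, 0, 0, 0, 0, 1]])

```text
time_s: 4.05
position: [0.5119, 0.0267, 0.1153]
tcp_rot: [[-0.971, -0.239, 0.001], [-0.239, 0.971, -0.001], [-0.001, -0.002, -1.0]]
force: [-2.1, -2.1, 12.5]
opening: 0.003
grasp_force: 6.4
```

step_arm(steps=[[0, 0.015, 0, 0, 0, 0, 1], [0, 0.03, 0, 0, 0, 0, 1], [0, 0.045, 0, 0, 0, 0, 1], [0, 0.06, 0, 0, 0, 0, 1], [0, 0.075, 0, 0, 0, 0, 1], [0, 0.09, 0, 0, 0, 0, 1], [0, 0.105, 0, 0, 0, 0, 1], [0, 0.12, 0, 0, 0, 0, 1]])

```text
time_s: 4.72
position: [0.5033, 0.0617, 0.1153]
tcp_rot: [[-0.971, -0.239, 0.001], [-0.239, 0.971, -0.001], [-0.001, -0.001, -1.0]]
force: [-1.8, -2.6, 12.9]
opening: 0.002
grasp_force: 6.6
```

step_arm(steps=[[0, 0.012, 0, 0, 0, 0, 1], [0, 0.022, 0, 0, 0, 0, 1], [0, 0.03, 0, 0, 0, 0, 1], [0, 0.038, 0, 0, 0, 0, 1], [0, 0.045, 0, 0, 0, 0, 1], [0, 0.052, 0, 0, 0, 0, 1], [0, 0.06, 0, 0, 0, 0, 1], [0, 0.06, 0, 0, 0, 0, 1]])

```text
time_s: 5.38
position: [0.4989, 0.0794, 0.1153]
tcp_rot: [[-0.971, -0.24, 0.001], [-0.24, 0.971, -0.001], [-0.001, -0.001, -1.0]]
force: [-2.9, -0.9, 13.2]
opening: 0.005
grasp_force: 6.7
```

step_arm(steps=[[0, 0.006, 0, 0, 0, 0, 1], [0, 0.012, 0, 0, 0, 0, 1], [0, 0.018, 0, 0, 0, 0, 1], [0, 0.018, 0, 0, 0, 0, 1]])

```text
time_s: 5.72
position: [0.4992, 0.0832, 0.1153]
tcp_rot: [[-0.971, -0.241, 0.004], [-0.241, 0.971, -0.003], [-0.003, -0.004, -1.0]]
force: [0.4, -6.6, 10.2]
opening: 0.002
grasp_force: 5.4
```

```bash
python3 - <<'E'
from rig import *
import cv2,pickle,numpy as np
s=read_state();print(s["position"],s["force"])
a=capture("scene")["image"];b=capture("side")["image"]
r=lambda im,x,y:cv2.resize(im[y:y+100,x:x+100,::-1],(400,400),interpolation=cv2.INTER_CUBIC)
cv2.imwrite("pics/p2.png",np.hstack([r(a,225,120),r(b,150,150)]))
E
```

```text
[0.49916721 0.08324993 0.11528473] [ 0.40433273 -6.56140143 10.15033902]
```

View pics/p2.png

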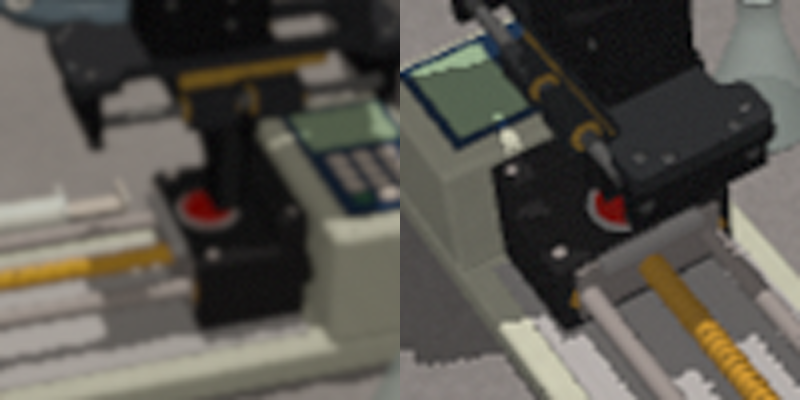

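The block stands right at the housing with no rod showing behind it, the tips still on the button (scene crop (228,205)). I'll push slightly further to confirm the stop, then lift.

step_arm(steps=[[0, 0.006, 0, 0, 0, 0, 1], [0, 0.012, 0, 0, 0, 0, 1], [0, 0.012, 0, 0, 0, 0, 1]])

```text
time_s: 6.07
position: [0.4989, 0.0867, 0.1153]
tcp_rot: [[-0.971, -0.24, 0.005], [-0.24, 0.971, -0.003], [-0.004, -0.004, -1.0]]
force: [0.9, -5.8, 10.2]
opening: 0.004
grasp_force: 4.7
```

step_arm(steps=[[0, 0.006, 0, 0, 0, 0, 1], [0, 0.012, 0, 0, 0, 0, 1], [0, 0.012, 0, 0, 0, 0, 1]])

```text
time_s: 6.32
position: [0.4983, 0.0901, 0.1152]
tcp_rot: [[-0.971, -0.241, 0.006], [-0.241, 0.971, -0.003], [-0.005, -0.005, -1.0]]
force: [1.3, -6.9, 7.9]
opening: 0.008
grasp_force: 4.9
```

step_arm(steps=[[0, 0.004, 0.002, 0, 0, 0, 1], [0, 0.007, 0.002, 0, 0, 0, 1], [0, 0.007, 0.002, 0, 0, 0, 1]])

```text
time_s: 6.57
position: [0.4983, 0.0903, 0.1152]
tcp_rot: [[-0.97, -0.242, 0.007], [-0.242, 0.97, -0.007], [-0.005, -0.008, -1.0]]
force: [0.9, -14.4, 12.1]
opening: 0.007
grasp_force: 9.5
```

The y force rose to 14 N with no further motion, so the fingers are on the shoulder and the block is firmly at the stop. Lifting straight up.

step_arm(steps=[[0, 0, -0.01, 0, 0, 0, 1], [0, 0, -0.03, 0, 0, 0, 1], [0, 0, -0.06, 0, 0, 0, 1], [0, 0, -0.12, 0, 0, 0, 1], [0, 0, -0.2, 0, 0, 0, 1], [0, 0, -0.33, 0, 0, 0, 1], [0, 0, -0.4, 0, 0, 0, 1], [0, 0, -0.4, 0, 0, 0, 1]])

```text
time_s: 7.23
position: [0.4982, 0.0939, 0.2376]
tcp_rot: [[-0.971, -0.239, 0.01], [-0.239, 0.971, -0.0], [-0.01, -0.003, -1.0]]
force: [0.3, -0.1, -0.0]
opening: 0.007
grasp_force: 0.0
```

step_arm(steps=[[0.6, 0, 0, 0, 0, 0, 1], [0.6, 0, 0, 0, 0, 0, 1], [0.3, 0, 0, 0, 0, 0, 1], [0.3, 0, 0, 0, 0, 0, 1]])

```text
time_s: 7.57
position: [0.4033, 0.0725, 0.2321]
tcp_rot: [[-0.971, -0.238, -0.006], [-0.238, 0.971, 0.001], [0.006, 0.002, -1.0]]
force: [0.2, 0.1, 0.8]
opening: 0.002
grasp_force: 0.0
```

```bash
python3 - <<'E'
from rig import *
import cv2,pickle,numpy as np
s=read_state();print(s["position"],s["force"])
a=capture("scene")["image"];b=capture("side")["image"]
r=lambda im,x,y:cv2.resize(im[y:y+140,x:x+140,::-1],(400,400),interpolation=cv2.INTER_CUBIC)
cv2.imwrite("pics/p3.png",np.hstack([r(a,205,130),r(b,140,140)]))
E
```

```text
[0.40333495 0.07250941 0.23211426] [0.22246117 0.0936026  0.76732539]
```

View pics/p3.png

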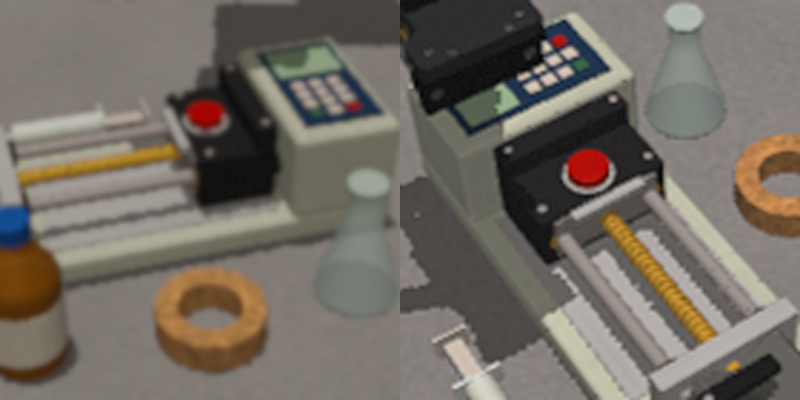

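The block sits against the housing with the button standing up (scene (206,114), side (589,168) in the crop), and the bystanders have not moved. A quick check of the button position, then hand in.

```bash
python3 - <<'E'
from h import *
from rig import *
b=ray("scene",(205+206*.35,130+112*.35),.096);c=ray("side",(140+589*.35,140+166*.35),.096)
u=np.array([-.24,.971,0]);b0=[.523,-.0056,.096];c0=[.5216,-.0092,.096]
print(b,c,"travel",(b-b0)@u,(c-c0)@u)
print(hand_in())
E
```

```text
[0.50313367 0.07542718 0.096     ] [ 0.76710466 -0.02961431  0.096     ] travel 0.08344530692192235 -0.07874341099178224
the job is handed in; nothing more can be done
None
```

I pressed the button, pushed the block back against the end stop and let go, so the button popped up and locked the block there; the job is handed in. Contact forces read about 19 N at most, the button's measured travel of 83 mm matches what the end stop required, and the bottle, flask, ring and syringe look unmoved in the last pictures.

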